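Complete the row of jars on the jeweller's bench shelf

TASK

Put the two squat jars that stand on the bench up on the low wooden shelf, one in the middle of each empty cork round, so that the four squat jars stand upright side by side in one neat row. Set them down rather than dropping them, and leave the tall jar, the small pot and the two jars already on the shelf where they are.

Things in the scene. Friction and masses are not known exactly. Their poses are not given: they have to be found in the camera images.
- jar_1: One of the two jars to shelve, on the bench to the robot's right: squat amber glass screw-top jar, upright, 50 mm in diameter, 60 mm high (the top 16 mm is the aluminium lid, also 50 mm across), about 0.16 kg, rigid. Origin at the centre of its underside, z up.
- jar_2: The other jar to shelve, the same: squat amber glass screw-top jar, upright, 50 mm in diameter, 60 mm high (the top 16 mm is the aluminium lid, also 50 mm across), about 0.16 kg, rigid. Origin at the centre of its underside, z up.
- place_1: One of the two places to fill: an empty cork round in the top of the shelf, a place for one squat jar (the round is 62 mm across, flush with the board, a mark only: nothing holds the jar). Origin at its centre on the shelf's top surface, 60 mm above the bench; a jar that stands right has its own origin here. Either jar may go on either empty round.
- place_2: The other place to fill: an empty cork round in the top of the shelf, a place for one squat jar (the round is 62 mm across, flush with the board, a mark only: nothing holds the jar). Origin at its centre on the shelf's top surface, 60 mm above the bench; a jar that stands right has its own origin here. Either jar may go on either empty round.
- shelf: Low fixed wooden bench shelf, to the robot's left: one board 360 mm long, 130 mm deep and 18 mm thick on two end blocks, its top 60 mm above the bench, no rim. Origin on the bench under the board's centre; its y runs along the row, its x across the board, z up. Four cork rounds lie in the row at y = -120, -40, 40 and 120 mm, x = 0 (80 mm apart); two of them carry jars at the start and two are empty, and which ones varies.
- row_jar_1: A jar that already stands on the shelf on its cork round, to be left there: squat amber glass screw-top jar, upright, 50 mm in diameter, 60 mm high (the top 16 mm is the aluminium lid, also 50 mm across), about 0.16 kg, rigid. Origin at the centre of its underside, z up.
- row_jar_2: The other jar that already stands on the shelf, to be left there: squat amber glass screw-top jar, upright, 50 mm in diameter, 60 mm high (the top 16 mm is the aluminium lid, also 50 mm across), about 0.16 kg, rigid. Origin at the centre of its underside, z up.
- tall_jar: Bystander on the bench among the jars, not to be moved: a jar of the same glass and lid, 50 mm in diameter but 90 mm high. Origin at the centre of its underside, z up.
- small_pot: Bystander on the bench among the jars, not to be moved: a little pot of the same glass and lid, 32 mm in diameter and 36 mm high. Origin at the centre of its underside, z up.
Mind the look-alikes: they are no part of the job. What is shaped like the jar_2 but red is not meant.

How it is judged:
By the outcome, as a careful person would: the job done as asked, in the order asked, and still so for the second after the job is handed in, with the robot touching nothing.
It also fails if it takes over 64 s, if anything falls off the work surface, if the arm or the gripper's body presses on something with over 40 N, if the wrist force passes 120 N, or if a joint passes its speed limit or range.

ROBOT

A 6-joint arm with a two-finger parallel gripper is mounted at the origin on the work surface. World frame = base frame: x ahead of the robot, y to its left, z up, the work surface at z = 0. Lengths are in m, angles in rad, forces in N, time in s.
With the tool pointing down it reaches from about 0.25 to 0.775 m from the base axis. Payload 4 kg.
Tool frame: the origin (TCP) lies between the finger pads; the fingertips stand 14 mm ahead of it and the grasp point (between the pads) lies 5 mm behind it (tip_reach is the distance from the TCP to the fingertips, in m); z points along the fingers, y is the line along which they close (so a half turn about z gives the same grasp; the last joint's range is limited). The gripper opens to 94 mm and grips with 3 to 60 N. Pads are 16 mm wide; open, the fingers measure 119 mm over their backs; the gripper's body (75 mm by 177 mm) begins 78 mm behind the grasp point.
Start: joints at [-1.262, 0.087, 1.371, -0, 1.684, -0.103], TCP at [0.22, -0.504, 0.22] pointing down, gripper open.
Joint ranges: [-3.1, 3.1], [-0.76, 2.03], [0.27, 2.55], [-1.08, 4.22], [0.17, 2.65], [-2.57, 2.57]. Speed limits (rad/s): [2.79, 2.79, 3.14, 3.14, 3.14, 3.14].

INTERFACE

Orientations are given as [roll, pitch, yaw] about the fixed x, y, z axes, in that order (R = Rz(yaw) Ry(pitch) Rx(roll)).
In Python, from bench import * gives the robot as it stands. The module is installed in compiled form; this text tells all that it offers.
- The arm moves only by the tool servo_tool, never from a script. Its argument "targets" is a list of rows, each a list of 4 numbers: the shift along the tool's x, y, z in cm, then the turn about the tool's z in degrees. A call has 1 to 8 rows; each row is the pose to reach, as a shift and turn from the pose commanded when the call began, along the tool's axes at that moment; what a row does not reach only later rows make up. A row lasts 1/8 s, in which the tool goes at most 62.5 mm and 10.7 degrees, less where a joint would pass 70% of its speed; a pose out of reach is approached as far as the arm can. A call with a gripper value outside its range is refused whole. "claw" is the closure in counts, from 0 (fully open) to 255 (shut), set as the call begins (left out, the last holds). The fingers move at their own pace and stop on an object; the grip force is fixed at half the most. Time passes only in rows, so rows that repeat a pose let the fingers close. It gives the time, the measured TCP pose, the force, the opening and the grip force at its end, in the units of the state.
- get_obs(): the state, without advancing time (a new reading comes with each control period).
- snapshot(name): name is "scene" or "side" or "wrist"; returns the picture (420x560x3 uint8, blue, green, red); there is no depth.
- camera_model(name): a dict with "camera_matrix" (3x3 intrinsics, pixels), "camera_from_world" (4x4, takes a point from world to camera coordinates). Camera axes: x right, y up, looking along -z (the intrinsics and any distortion apply to the point x, -y, -z); pixel columns grow to the right and rows downward; lengths in m; the calibration is good to about 2 mm. A picture is of the moment at which its call begins: read the wrist's pose just before it. camera_model takes no time and is no camera call; for the wrist camera it gives the pose at the moment of the call.
- close_job(): hands the job in; it is judged then, once.
The state is a dict: "time": time; "joint_positions": joint angles; "qvel": joint speeds; "joint_torque": joint torques, N m; "tool_pos": TCP position; "ee_rot": TCP orientation; "wrist_force": force on the tool from outside, world axes, zero at the start; "wrist_torque": the same for the moment, N m; "width": finger opening in m; "finger_force": force on a finger pad.
Only numpy, scipy, OpenCV 4.12 (cv2) and the standard library are available. Lean on these libraries where they do the work, as an engineer would, in place of code of your own. Each camera call takes 0.05 s, during which the arm holds its last target. There are 200 camera calls.

## Working session

There is one attempt and no reset: what is moved stays moved. The work goes in short steps, Python scripts to look and compute and a tool call to move; the robot and the scene stay as the last step left them, time stands still between calls to the robot, and variables do not carry over. Pictures are saved under pics/ and viewed, at most 13 in all, crops included, and the job is handed in when it is done.

Besides the shell and the picture viewer there is one more tool, called after "Request:" as name(argument=value, ...) on one line, values as JSON. servo_tool: Moves the arm, as the interface text tells. Its arguments: {"type":"object","properties":{"targets":{"type":"array"},"claw":{"type":"number"}},"required":["targets"]}

```bash
mkdir -p pics; cat > h.py <<'E'
from bench import *
import numpy as np, cv2
def pix(name,p):
    m=camera_model(name);K=np.array(m["camera_matrix"]);T=np.array(m["camera_from_world"])
    c=T[:3,:3]@np.array(p,float)+T[:3,3]; v=K@np.array([c[0],-c[1],-c[2]]); return v[:2]/v[2]
def ray(name,u,v,z):
    m=camera_model(name);K=np.array(m["camera_matrix"]);T=np.array(m["camera_from_world"])
    d=np.linalg.inv(K)@np.array([u,v,1.]); d=np.array([d[0],-d[1],-d[2]])
    R=T[:3,:3];o=-R.T@T[:3,3];d=R.T@d
    return o+d*(z-o[2])/d[2]
E
python3 - <<'E'
from h import *
a=snapshot("scene");b=snapshot("side")
cv2.imwrite("pics/scene.png",a);cv2.imwrite("pics/side.png",b)
o=get_obs();print({k:np.round(v,3) for k,v in o.items()})
for n in("scene","side","wrist"):
    m=camera_model(n);T=np.array(m["camera_from_world"]);print(n,m.keys(),-T[:3,:3].T@T[:3,3],T[2,:3])
E
```

```text
{'time': np.float64(0.1), 'joint_positions': array([-1.262,  0.088,  1.372, -0.   ,  1.684, -0.103]), 'qvel': array([-0.001, -0.003, -0.001,  0.   ,  0.001, -0.   ]), 'joint_torque': array([ 2.0000e-03, -3.4125e+01, -3.0330e+01,  7.2000e-02,  3.0000e-02,
       -0.0000e+00]), 'tool_pos': array([ 0.22 , -0.504,  0.218]), 'ee_rot': array([-3.14 , -0.   ,  0.412]), 'wrist_force': array([-0.285, -0.221, -0.266]), 'wrist_torque': array([ 0.021, -0.032,  0.018]), 'finger_force': np.float64(0.0), 'width': np.float64(0.094)}
scene dict_keys(['camera_matrix', 'camera_from_world']) [ 0.91866028 -0.44439647  0.79904441] [ 0.41241539 -0.45782643  0.78759666]
side dict_keys(['camera_matrix', 'camera_from_world']) [0.34102483 0.52881893 0.6946126 ] [-0.25070579  0.64430815  0.7225051 ]
wrist dict_keys(['camera_matrix', 'camera_from_world']) [ 0.29208549 -0.4705923   0.38346128] [0.25005365 0.10757465 0.96223743]
```

View pics/scene.png

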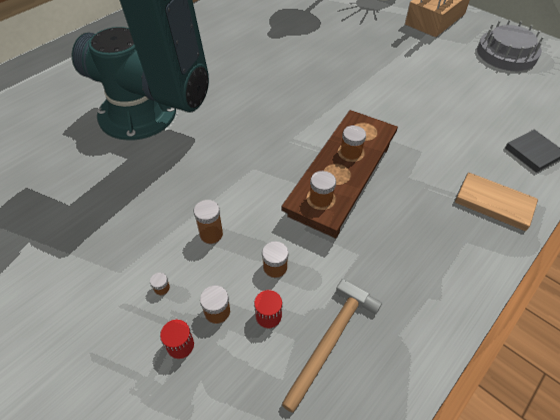

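View pics/side.png

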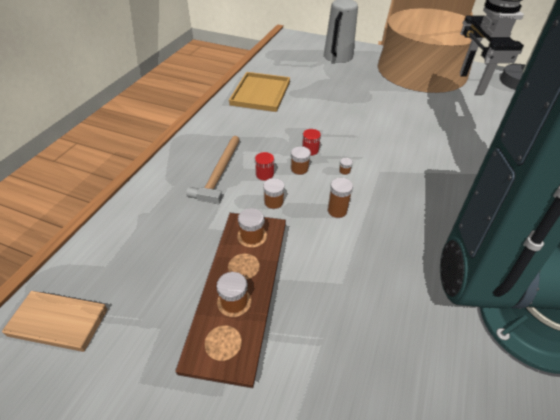

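The scene view shows the two amber squat jars with lids near (275,252) and (214,297). The tall jar is at (207,209), the pot at (159,280) and the red decoys at (268,300) and (176,333). The empty rounds are near (337,175) and (365,131). I'll enlarge both views.

```bash
python3 - <<'E'
import cv2,numpy as np
a=cv2.imread("pics/scene.png");b=cv2.imread("pics/side.png")
cv2.imwrite("pics/sc.png",cv2.resize(a[100:370,140:410],None,fx=2.2,fy=2.2,interpolation=cv2.INTER_CUBIC))
cv2.imwrite("pics/si.png",cv2.resize(b[120:390,160:370],None,fx=2.2,fy=2.2,interpolation=cv2.INTER_CUBIC))
E
python3 - <<'E'
from h import *
for n,L in dict(scene=[("near",275,252,.06),("far",214.5,297,.06),("tall",207,209,.09),("pot",159,280,.036),("red1",268,300,.06),("red2",176,333,.06),("row1",323,180,.12),("row2",354,134,.12),("pl1",337,175,.06),("pl2",365,131,.06)],
 side=[("near",274,187,.06),("far",300,154,.06),("tall",341,185,.09),("pot",346,162,.036),("red1",264,159,.06),("red2",312,135,.06),("row1",251,218,.12),("row2",232,285,.12),("pl1",243,266,.06),("pl2",223,343,.06)]).items():
    for l,u,v,z in L: print(n,l,np.round(ray(n,u,v,z),3))
E
```

```text
scene near [ 0.604 -0.103  0.06 ]
scene far [ 0.587 -0.247  0.06 ]
scene tall [ 0.447 -0.133  0.09 ]
scene pot [ 0.471 -0.288  0.036]
scene red1 [ 0.663 -0.186  0.06 ]
scene red2 [ 0.588 -0.338  0.06 ]
scene row1 [0.586 0.062 0.12 ]
scene row2 [0.552 0.215 0.12 ]
scene pl1 [0.57 0.14 0.06]
scene pl2 [0.533 0.3   0.06 ]
side near [ 0.597 -0.096  0.06 ]
side far [ 0.583 -0.24   0.06 ]
side tall [ 0.445 -0.133  0.09 ]
side pot [ 0.466 -0.286  0.036]
side red1 [ 0.662 -0.184  0.06 ]
side red2 [ 0.581 -0.334  0.06 ]
side row1 [0.581 0.065 0.12 ]
side row2 [0.545 0.22  0.12 ]
side pl1 [0.566 0.14  0.06 ]
side pl2 [0.529 0.297 0.06 ]
```

View pics/sc.png

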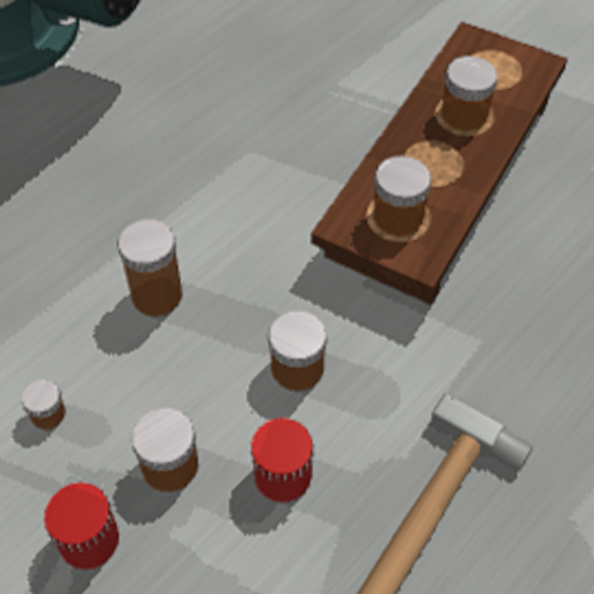

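View pics/si.png

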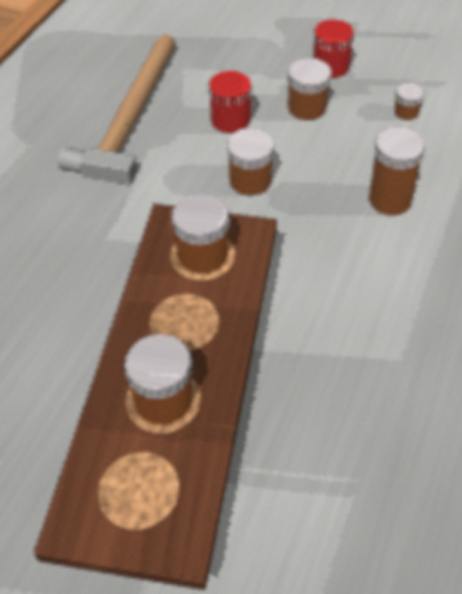

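The lids and rounds agree between the two cameras to about 5 mm, and the spacings match: row jars 158 mm apart, empty rounds on the row line. First I'll go above the nearer jar at about (0.600, -0.100), with the closing axis roughly radial.

Request:
servo_tool(targets=[[51, -21.8, 2, -57], [51, -21.8, 2, -57], [51, -21.8, 2, -57], [51, -21.8, 2, -57], [51, -21.8, 2, -57], [51, -21.8, 2, -57], [51, -21.8, 2, -57], [51, -21.8, 2, -57]], claw=0)

```text
time: 1.1
tool_pos: [0.5635, -0.1384, 0.2009]
ee_rot: [-3.141, 0.0, 1.407]
wrist_force: [-0.4, -1.4, -0.1]
width: 0.0939
finger_force: 0.0
```

```bash
cat >> h.py <<'E'
def go(x,y,z,yaw):  # shift in tool axes cm, turn deg, from measured pose
    o=get_obs();p=o["tool_pos"];w=o["ee_rot"][2];d=np.array([x,y,z])-p
    c,s=np.cos(w),np.sin(w)
    print(np.round([100*(d[0]*c+d[1]*s),100*(d[0]*s-d[1]*c),-100*d[2],np.degrees(w-yaw)],2),"at",np.round(p,4),round(float(w),3),"t",o["time"],"F",np.round(o["wrist_force"],1),round(float(o["width"]),4))
E
python3 -c "
from h import *
go(.6005,-.0995,.2,1.406)"
```

```text
[4.44 3.01 0.09 0.04] at [ 0.5635 -0.1384  0.2009] 1.407 t 1.1 F [-0.4 -1.4 -0.1] 0.0939
```

Request:
servo_tool(targets=[[4.4, 3, 0, 0], [4.4, 3, 0, 0], [4.4, 3, 0, 0]])

```text
time: 1.48
tool_pos: [0.5988, -0.1019, 0.2008]
ee_rot: [-3.14, 0.001, 1.407]
wrist_force: [0.2, 0.1, -0.9]
width: 0.0942
finger_force: 0.0
```

```bash
python3 -c "
from h import *
go(.6005,-.0995,.2,1.406)
a=snapshot('wrist');cv2.imwrite('pics/w1.png',a)
print(pix('wrist',[.6005,-.0995,.06]),pix('wrist',[.6005,-.0995,0]), pix('wrist',[.585,-.2435,.06]))"
```

```text
[0.26 0.12 0.08 0.05] at [ 0.5988 -0.1019  0.2008] 1.407 t 1.475 F [ 0.2  0.1 -0.9] 0.0942
[272.95601102 200.98361039] [272.69355074 188.87001186] [279.81589465 322.2963113 ]
```

View pics/w1.png

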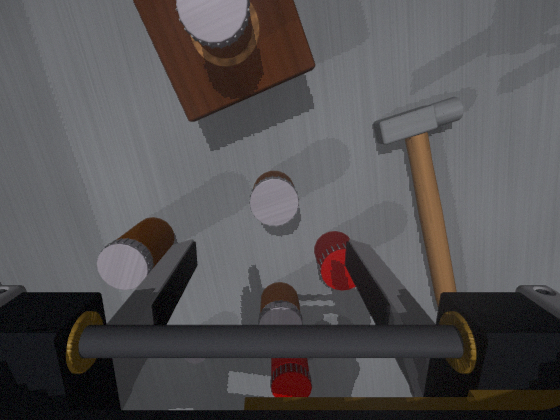

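The wrist view shows the jar's lid centred at (274.5,202), where I predicted (273,201), so the position is confirmed to 1–2 mm. I'll descend and grip the glass.

```bash
python3 -c "
from h import *
r=ray('wrist',274.5,202,.06);print(r)
go(r[0],r[1],.035,1.406)"
```

```text
[ 0.60189316 -0.1008226   0.06      ]
[ 0.21  0.29 16.61 -0.02] at [ 0.5987 -0.1024  0.2011] 1.406 t 1.525 F [ 0.6 -0.4  0.1] 0.0941
```

Request:
servo_tool(targets=[[0.2, 0.3, 5, 0], [0.2, 0.3, 10, 0], [0.2, 0.3, 14, 0], [0.2, 0.3, 16.5, 0], [0.2, 0.3, 16.5, 0], [0.2, 0.3, 16.5, 0]])

```text
time: 2.28
tool_pos: [0.6032, -0.1014, 0.0382]
ee_rot: [3.139, 0.0, 1.405]
wrist_force: [0.3, -0.1, 0.3]
width: 0.094
finger_force: 0.0
```

Request:
servo_tool(targets=[[0, 0, 0, 0], [0, 0, 0, 0], [0, 0, 0, 0], [0, 0, 0, 0], [0, 0, 0, 0], [0, 0, 0, 0]], claw=255)

```text
time: 3.02
tool_pos: [0.6026, -0.1001, 0.0365]
ee_rot: [-3.141, 0.0, 1.407]
wrist_force: [-0.1, 0.0, 0.3]
width: 0.0502
finger_force: 30.0
```

Gripped at 50.2 mm. Next: lift, then hover over the first empty round to look along the shelf.

Request:
servo_tool(targets=[[0, 0, -4, 0], [0, 0, -10, 0], [0, 0, -16, 0], [5, -1.6, -18.5, -5], [11, -3.5, -18.5, -12], [17, -5.4, -18.5, -20], [23.1, -7.4, -18.5, -22.3], [23.1, -7.4, -18.5, -22.3]])

```text
time: 4.03
tool_pos: [0.566, 0.144, 0.2208]
ee_rot: [-3.14, -0.001, 1.803]
wrist_force: [-0.6, -0.7, -1.8]
width: 0.0502
finger_force: 30.0
```

Request:
servo_tool(targets=[[0, 0, 0, 0], [0, 0, 0, 0]])

```text
time: 4.28
tool_pos: [0.5677, 0.1383, 0.2211]
ee_rot: [-3.141, 0.001, 1.794]
wrist_force: [-0.5, -0.0, -1.9]
width: 0.0502
finger_force: 30.0
```

```bash
python3 -c "
from h import *
go(.567,.1405,.22,1.795)
a=snapshot('wrist');cv2.imwrite('pics/w2.png',a)
for p in ([.531,.2955,.06],[.5485,.2175,.12],[.5485,.2175,.06],[.567,.1405,.06]): print(pix('wrist',p))"
```

```text
[ 0.23 -0.02  0.11 -0.08] at [0.5677 0.1383 0.2211] 1.794 t 4.275 F [-0.5 -0.  -1.9] 0.0502
[270.07353499  34.55878121]
[269.60195943 121.83124708]
[269.88893205 122.0145011 ]
[270.82425109 197.46004056]
```

View pics/w2.png

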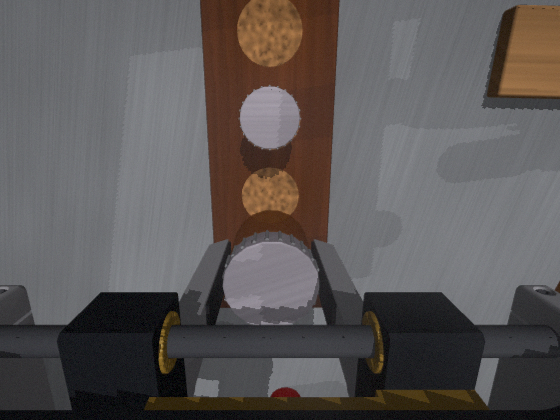

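The wrist view shows the end round centred at about (269.5,32), row_jar_2's lid at (270,118) and the inner round at (270.5,194.5). The held lid is at (271,276), centred between the pads. I'll check the held lid against its predicted pixel to calibrate.

```bash
python3 -c "
from h import *
p=get_obs()['tool_pos']
print(p,pix('wrist',[p[0],p[1],p[2]+.0245]),pix('wrist',[p[0]-.0022,p[1]+.0097,p[2]+.0245]))
for u,v,z in((269.5,31.5,.06),(270,118,.12),(270.5,194.5,.06)): print(ray('wrist',u,v,z))
a=cv2.imread('pics/w2.png')[150:320,190:350];cv2.imwrite('pics/w2c.png',cv2.resize(a,None,fx=3.5,fy=3.5,interpolation=cv2.INTER_CUBIC))"
```

```text
[0.56773712 0.13815932 0.22116877] [270.83131261 286.95304276] [270.84521258 269.27834181]
[0.52989542 0.2979111  0.06      ]
[0.54814679 0.2205574  0.12      ]
[0.56592122 0.14365028 0.06      ]
```

View pics/w2c.png

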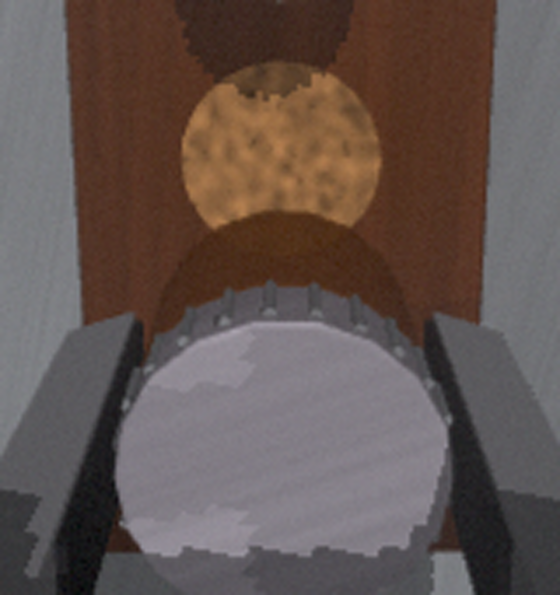

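The rounds are at (0.530, 0.298) and (0.566, 0.143), 159 mm apart as they should be. The held jar is centred on the TCP. I'll go to the end round and descend to about 1 cm above it.

Request:
servo_tool(targets=[[6, -0.1, 0, 0], [12, -0.1, 0, 0], [16.4, -0.1, 0, 0], [16.4, -0.1, 5, 0], [16.4, -0.1, 9, 0], [16.4, -0.1, 11, 0], [16.4, -0.1, 11.5, 0], [16.4, -0.1, 11.5, 0]])

```text
time: 5.32
tool_pos: [0.5306, 0.2988, 0.107]
ee_rot: [3.141, -0.0, 1.794]
wrist_force: [-0.1, 1.2, -0.5]
width: 0.0503
finger_force: 30.0
```

Request:
servo_tool(targets=[[0, 0, 0, 0], [0, 0, 0, 0]])

```text
time: 5.58
tool_pos: [0.5306, 0.2997, 0.1079]
ee_rot: [3.139, -0.0, 1.796]
wrist_force: [-0.1, 0.6, -1.7]
width: 0.0506
finger_force: 30.0
```

```bash
python3 -c "
from h import *
go(.530,.298,.0965,1.796)"
```

```text
[-0.15 -0.1   1.14 -0.02] at [0.5306 0.2997 0.1079] 1.796 t 5.575 F [-0.1  0.6 -1.7] 0.0506
```

Request:
servo_tool(targets=[[-0.1, 0, 0.5, 0], [-0.1, 0, 0.8, 0], [-0.1, 0, 0.9, 0], [-0.1, 0, 0.9, 0]])

```text
time: 6.08
tool_pos: [0.5299, 0.2985, 0.0971]
ee_rot: [-3.141, 0.0, 1.796]
wrist_force: [-0.7, -0.5, -1.2]
width: 0.0505
finger_force: 30.0
```

Request:
servo_tool(targets=[[0, 0, 0.1, 0], [0, 0, 0.1, 0], [0, 0, 0.1, 0]])

```text
time: 6.45
tool_pos: [0.5301, 0.2985, 0.0965]
ee_rot: [3.141, 0.0, 1.796]
wrist_force: [-0.2, -0.5, -1.5]
width: 0.0501
finger_force: 30.0
```

No contact yet, since the force is still just the jar's weight. I'll creep down.

Request:
servo_tool(targets=[[0, 0, 0.1, 0], [0, 0, 0.1, 0], [0, 0, 0.1, 0]])

```text
time: 6.82
tool_pos: [0.5301, 0.2986, 0.0964]
ee_rot: [3.141, -0.0, 1.796]
wrist_force: [-3.0, -1.3, 5.9]
width: 0.0503
finger_force: 30.0
```

Request:
servo_tool(targets=[[0, 0, 0.1, 0], [0, 0, 0.1, 0], [0, 0, 0.1, 0]])

```text
time: 7.2
tool_pos: [0.5301, 0.2985, 0.0964]
ee_rot: [3.141, -0.0, 1.796]
wrist_force: [-4.8, -2.5, 8.3]
width: 0.0503
finger_force: 30.0
```

Contact. I'll ease off a millimetre, release and retreat straight up.

Request:
servo_tool(targets=[[0, 0, -0.1, 0], [0, 0, -0.1, 0]])

```text
time: 7.45
tool_pos: [0.5301, 0.2985, 0.0964]
ee_rot: [3.141, -0.0, 1.796]
wrist_force: [-3.4, -1.9, 6.4]
width: 0.0501
finger_force: 30.0
```

Request:
servo_tool(targets=[[0, 0, 0, 0], [0, 0, 0, 0], [0, 0, 0, 0], [0, 0, 0, 0], [0, 0, 0, 0]], claw=0)

```text
time: 8.07
tool_pos: [0.5301, 0.2985, 0.0953]
ee_rot: [-3.142, 0.0, 1.796]
wrist_force: [-0.4, -0.9, -0.4]
width: 0.0934
finger_force: 0.0
```

Request:
servo_tool(targets=[[0, 0, -3, 0], [0, 0, -8, 0], [0, 0, -13, 0], [0, 0, -13, 0]])

```text
time: 8.57
tool_pos: [0.5323, 0.2995, 0.2319]
ee_rot: [3.13, -0.002, 1.796]
wrist_force: [-1.1, 0.6, -0.6]
width: 0.0943
finger_force: 0.0
```

```bash
python3 -c "
from h import *
r=get_obs()['tool_pos']
go(.586,-.2435,.2,1.25)
a=snapshot('wrist');cv2.imwrite('pics/w3.png',a)
for p in ([.530,.298,.12],[.530,.298,.06]):print(pix('wrist',p))"
```

```text
[-54.13  -6.89   3.19  31.28] at [0.5323 0.2995 0.2319] 1.796 t 8.575 F [-1.1  0.6 -0.6] 0.0943
[268.83483154 214.22217791]
[268.89322114 198.91536031]
```

View pics/w3.png

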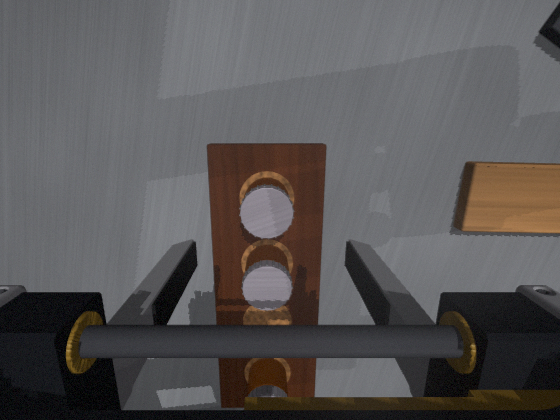

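The placed jar stands upright with its lid at (267,211), its ring margins like its neighbour's and in line with the row. Now the second jar.

Request:
servo_tool(targets=[[-54, -6.9, 2.8, 31.3], [-54, -6.9, 2.8, 31.3], [-54, -6.9, 2.8, 31.3], [-54, -6.9, 2.8, 31.3], [-54, -6.9, 2.8, 31.3], [-54, -6.9, 2.8, 31.3], [-54, -6.9, 2.8, 31.3], [-54, -6.9, 2.8, 31.3]])

```text
time: 9.62
tool_pos: [0.5779, -0.2001, 0.197]
ee_rot: [-3.138, -0.001, 1.249]
wrist_force: [0.5, 0.5, -0.2]
width: 0.094
finger_force: 0.0
```

```bash
python3 -c "
from h import *
go(.586,-.2435,.2,1.25)"
```

```text
[-3.86  2.14 -0.3  -0.03] at [ 0.5779 -0.2001  0.197 ] 1.249 t 9.625 F [ 0.5  0.5 -0.2] 0.094
```

Request:
servo_tool(targets=[[-3.8, 2.1, 0, 0], [-3.8, 2.1, 0, 0], [-3.8, 2.1, 0, 0], [-3.8, 2.1, 0, 0]])

```text
time: 10.12
tool_pos: [0.5867, -0.2395, 0.1994]
ee_rot: [-3.141, -0.0, 1.251]
wrist_force: [0.7, -0.2, 0.6]
width: 0.0946
finger_force: 0.0
```

```bash
python3 -c "
from h import *
go(.586,-.2435,.035,1.25)
a=snapshot('wrist');cv2.imwrite('pics/w4.png',a)
print(pix('wrist',[.586,-.2435,.06]))"
```

```text
[-0.4   0.06 16.44  0.08] at [ 0.5867 -0.2395  0.1994] 1.251 t 10.125 F [ 0.7 -0.2  0.6] 0.0946
[272.17385381 208.11106726]
```

View pics/w4.png

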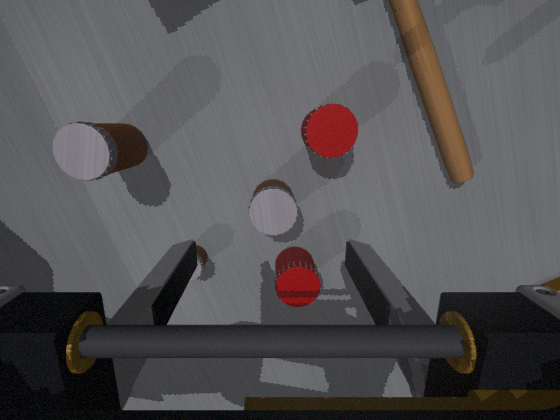

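The lid is centred at (273,211), about 3 mm beyond the prediction along the tool's -x. The fingers are clear of the red decoys and the pot. I'll descend and grasp.

Request:
servo_tool(targets=[[-0.7, 0.1, 5, 0], [-0.7, 0.1, 10, 0], [-0.7, 0.1, 14, 0], [-0.7, 0.1, 16.4, 0], [-0.7, 0.1, 16.4, 0], [-0.7, 0.1, 16.4, 0]])

```text
time: 10.92
tool_pos: [0.5866, -0.2479, 0.0375]
ee_rot: [3.139, 0.0, 1.251]
wrist_force: [-0.4, -1.2, 0.8]
width: 0.0936
finger_force: 0.0
```

Request:
servo_tool(targets=[[0, 0, 0, 0], [0, 0, 0, 0], [0, 0, 0, 0], [0, 0, 0, 0], [0, 0, 0, 0], [0, 0, 0, 0]], claw=255)

```text
time: 11.68
tool_pos: [0.5857, -0.2482, 0.0358]
ee_rot: [3.141, 0.0, 1.249]
wrist_force: [1.1, -0.6, 0.6]
width: 0.0503
finger_force: 30.0
```

Request:
servo_tool(targets=[[0, 0, -4, 0], [0, 0, -10, 0], [0, 0, -16, 0], [0, 0, -18.5, 0], [0, 0, -18.5, 0], [0, 0, -18.5, 0]])

```text
time: 12.42
tool_pos: [0.5847, -0.2477, 0.2181]
ee_rot: [-3.137, -0.001, 1.25]
wrist_force: [-0.4, -0.4, -2.2]
width: 0.05
finger_force: 30.0
```

```bash
python3 -c "
from h import *
go(.566,.143,.2200,1.798)
a=snapshot('wrist');a=a[210:330,190:350];cv2.imwrite('pics/w5.png',cv2.resize(a,None,fx=3.5,fy=3.5,interpolation=cv2.INTER_CUBIC))
p=get_obs()['tool_pos'];print(pix('wrist',[p[0],p[1],p[2]+.0245]))"
```

```text
[ 36.48 -14.11  -0.19 -31.42] at [ 0.5847 -0.2477  0.2181] 1.25 t 12.425 F [-0.4 -0.4 -2.2] 0.05
[272.26309522 286.25475323]
```

View pics/w5.png

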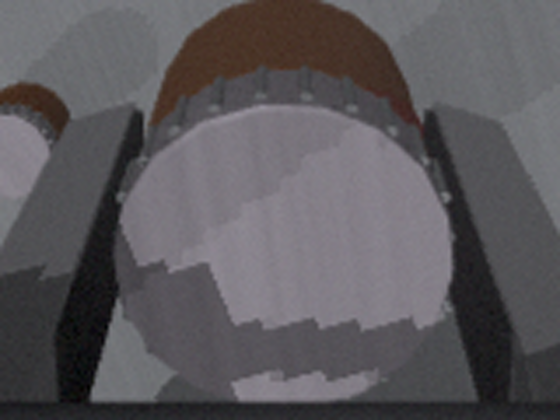

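The held lid is centred within about 1–2 mm, slightly towards the tool's +x, so I'll bias by 1 mm. Carrying it to the inner round.

Request:
servo_tool(targets=[[36.4, -14.1, 0, -31.4], [36.4, -14.1, 0, -31.4], [36.4, -14.1, 0, -31.4], [36.4, -14.1, 0, -31.4], [36.4, -14.1, 0, -31.4], [36.4, -14.1, 0, -31.4], [36.4, -14.1, 0, -31.4], [36.4, -14.1, 0, -31.4]])

```text
time: 13.48
tool_pos: [0.5659, 0.1422, 0.2187]
ee_rot: [-3.138, 0.001, 1.799]
wrist_force: [0.1, -0.0, -1.8]
width: 0.0504
finger_force: 30.0
```

Request:
servo_tool(targets=[[0, 0, 0, 0], [0, 0, 0, 0], [0, 0, 0, 0]])

```text
time: 13.85
tool_pos: [0.5669, 0.1405, 0.2208]
ee_rot: [3.142, 0.0, 1.796]
wrist_force: [0.2, 0.2, -2.4]
width: 0.0501
finger_force: 30.0
```

```bash
python3 -c "
from h import *
go(.566,.142,.0965,1.798)
p=get_obs()['tool_pos'];t=np.linspace(0,2*np.pi,60)
q=np.array([pix('wrist',[p[0]+.025*np.cos(a),p[1]+.025*np.sin(a),p[2]+.0245]) for a in t]);print(q.min(0),q.max(0))"
```

```text
[ 0.17 -0.06 12.43 -0.14] at [0.5669 0.1405 0.2208] 1.796 t 13.85 F [ 0.2  0.2 -2.4] 0.0501
[221.97742957 241.28102958] [319.68838042 328.74205123]
```

The jar-in-hand offset is about 1 mm, so the bias is right. Descending.

Request:
servo_tool(targets=[[0.2, 0, 5, 0], [0.2, 0, 9, 0], [0.2, 0, 11, 0], [0.2, 0, 11.8, 0], [0.2, 0, 12.1, 0], [0.2, 0, 12.2, 0], [0.2, 0, 12.2, 0], [0.2, 0, 12.2, 0]])

```text
time: 14.85
tool_pos: [0.5667, 0.1438, 0.0996]
ee_rot: [3.14, 0.0, 1.798]
wrist_force: [-0.6, -0.1, -1.4]
width: 0.0503
finger_force: 30.0
```

Request:
servo_tool(targets=[[0, 0, 0.1, 0], [0, 0, 0.2, 0], [0, 0, 0.2, 0], [0, 0, 0.2, 0]])

```text
time: 15.35
tool_pos: [0.5662, 0.1437, 0.0967]
ee_rot: [-3.142, 0.0, 1.798]
wrist_force: [0.9, -0.1, -1.4]
width: 0.0503
finger_force: 30.0
```

Request:
servo_tool(targets=[[-0.1, 0, 0, 0], [-0.1, 0, 0, 0], [-0.1, 0, 0.1, 0], [-0.1, 0, 0.1, 0], [-0.1, 0, 0.1, 0]])

```text
time: 15.98
tool_pos: [0.5666, 0.1428, 0.0959]
ee_rot: [3.141, 0.0, 1.798]
wrist_force: [-0.5, 0.3, -1.5]
width: 0.05
finger_force: 30.0
```

Request:
servo_tool(targets=[[0, 0, 0.1, 0], [0, 0, 0.1, 0], [0, 0, 0.1, 0]])

```text
time: 16.35
tool_pos: [0.5666, 0.1428, 0.0958]
ee_rot: [3.141, 0.0, 1.798]
wrist_force: [-3.0, -0.1, 4.4]
width: 0.0499
finger_force: 30.0
```

Contact. Release and retreat.

Request:
servo_tool(targets=[[0, 0, 0, 0], [0, 0, 0, 0], [0, 0, 0, 0], [0, 0, 0, 0], [0, 0, 0, 0]], claw=0)

```text
time: 16.98
tool_pos: [0.5665, 0.1428, 0.0946]
ee_rot: [-3.141, 0.0, 1.798]
wrist_force: [0.6, 0.1, 0.1]
width: 0.0932
finger_force: 0.0
```

Request:
servo_tool(targets=[[0, 0, -3, 0], [0, 0, -8, 0], [0, 0, -14, 0], [0, 0, -18, 0], [-5, -5, -20, 0], [-10, -10, -20, 0], [-14, -14, -20, 0], [-14, -14, -20, 0]])

```text
time: 17.98
tool_pos: [0.4602, -0.0273, 0.2956]
ee_rot: [3.14, 0.001, 1.794]
wrist_force: [0.6, 1.2, -0.1]
width: 0.0943
finger_force: 0.0
```

```bash
python3 - <<'E'
from h import *
b=snapshot("side");cv2.imwrite("pics/side2.png",b)
cv2.imwrite("pics/si2.png",cv2.resize(b[120:390,160:370],None,fx=2.2,fy=2.2,interpolation=cv2.INTER_CUBIC))
E
```

```text
(no output)
```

View pics/si2.png

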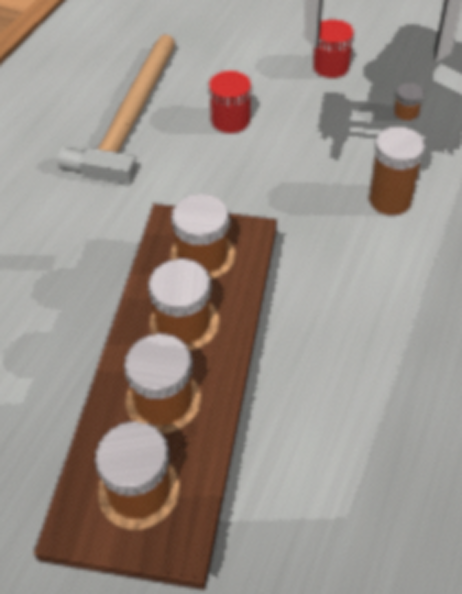

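The side view shows all four jars upright in one row, with lids at crop positions (200,217), (180,286), (158,363) and (132,456). They are evenly stepped with similar ring margins, and the bystanders haven't moved. Handing in.

```bash
python3 -c "
from bench import *
print(close_job())"
```

```text
the job is handed in; nothing more can be done
None
```

Both squat jars now stand on the two empty cork rounds, so the four jars form one upright, even row; the job is handed in at about 18 s, though no verdict came back.

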